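# Load the staining tray and raise its splash screen

## Robot

A 6-joint arm with a two-finger parallel gripper is mounted at the origin on the work surface. World frame = base frame: x ahead of the robot, y to its left, z up, the work surface at z = 0. Lengths are in m, angles in degrees, forces in N, time in s.
With the tool pointing down it reaches from about 0.375 to 0.9 m from the base axis. Payload 3.1 kg.
Tool frame: the origin (TCP) lies between the finger pads; the fingertips stand 11 mm ahead of it and the grasp point (between the pads) lies 8 mm behind it; z points along the fingers, y is the line along which they close (so a half turn about z gives the same grasp; the last joint's range is limited). The gripper opens to 87 mm and grips with 3 to 60 N. Pads are 19 mm wide; open, the fingers measure 117 mm over their backs; the gripper's body (75 mm by 190 mm) begins 51 mm behind the grasp point.
Start: joints at [57.725, 30.224, 82.088, -0, 67.689, -10.227], TCP at [0.235, 0.579, 0.234] pointing down, gripper open.
Joint ranges: [-176.69, 176.69], [-43.24, 126.21], [12.49, 139.97], [-82, 262], [0, 151.66], [-163.58, 163.58]. Speed limits (degrees/s): [159.86, 159.86, 180, 180, 180, 180].

## Interface

Orientations are given as a 3x3 rotation matrix whose columns are the frame's x, y, z axes.
In Python, from rig import bot gives the robot as it stands.
- The arm moves only by the tool apply_moves, never from a script. Its argument "steps" is a list that holds one entry, the list of rows, each a list of 7 numbers: the shift along the tool's x, y, z in cm, then the turn, a rotation vector about the tool's x, y, z in degrees, then the gripper command: -1 is shut, 1 is fully open, values between are in proportion. In form: [[[dx, dy, dz, rx, ry, rz, jaw], ...]]. A call has 1 to 20 rows; each row is the pose to reach, as a shift and turn from the pose commanded when the call began, along the tool's axes at that moment; what a row does not reach only later rows make up. A row lasts 1/8 s, in which the tool goes at most 62.5 mm and 10.7 degrees, less where a joint would pass 70% of its speed; a pose out of reach is approached as far as the arm can. A call with a gripper value outside its range is refused whole. The fingers move at their own pace and stop on an object; the grip force is fixed at half the most. Time passes only in rows, so rows that repeat a pose let the fingers close. It gives the time, the measured TCP pose, the force, the opening and the grip force at its end, in the units of the state.
- bot.read_state(): the state, without advancing time (a new reading comes with each control period).
- bot.capture(name): name is "scene" or "top" or "wrist"; returns the picture (480x640x3 uint8, blue, green, red); there is no depth.
- bot.camera_model(name): a dict with "intrinsics" (3x3 intrinsics, pixels), "k1" (the pictures are not rectified: a ray, as slopes to the right and down, at radius r is drawn at 1 + k1 r^2 times it, then the intrinsics apply), "R" (3x3) and "t" (3): a world point X has camera coordinates R X + t. Camera axes: x right, y down, z forward; pixel columns grow to the right and rows downward; lengths in m; the calibration is good to about 2 mm. A picture is of the moment at which its call begins: read the wrist's pose just before it. camera_model takes no time and is no camera call; for the wrist camera it gives the pose at the moment of the call.
- bot.hand_in(): hands the job in; it is judged then, once.
The state is a dict: "time_s": time; "joint_positions": joint angles; "qvel": joint speeds; "tau": joint torques, N m; "position": TCP position; "tcp_rot": TCP orientation; "force": force on the tool from outside, world axes, zero at the start; "moment": the same for the moment, N m; "opening": opening from 0.0 (shut) to 1.0 (fully open); "grasp_force": force on a finger pad.
Only numpy, scipy, OpenCV 4.12 (cv2) and the standard library are available. Lean on these libraries where they do the work, as an engineer would, in place of code of your own. Each camera call takes 0.05 s, during which the arm holds its last target. There are 200 camera calls.

## Task

Lay the two-slide carrier across both rods of the brown staining tray, square to the rods and about in the middle of the tray, keeping its slides facing up and nearly level all the way. Fold the tray's hinged grey splash screen up until it stands upright, and leave it standing there by itself. Leave the wash bottle, the jar and the beaker where they are.

Things in the scene. Friction and masses are not known exactly. Their poses are not given: they have to be found in the camera images.
- tray: Fixed open dark-brown plastic staining tray, 240 (its x) by 180 (its y) by 60 mm high; origin at the centre of its underside, z up. Two steel rods, 8 mm thick and 270 mm long, lie parallel to the tray's x axis at its y = -45 and +45 mm, resting on the end rims; their tops are 68 mm above the bench (8 mm above the rim).
- carrier: Loose white plastic slide carrier, about 0.16 kg: plate 80 (its x) by 130 (its y) by 6 mm with two glass slides on top and a bail handle; origin at the centre of its underside, z up. On the tray its long y axis goes across the rods, either way round. The bail bar runs along y: 12 mm wide, 96 long, underside 32 and top 44 mm above the carrier's underside, on posts at y = -44 and +44.
- carrier_grip (a point): Middle of the carrier's bail bar, 38 mm above the carrier's underside; axes as the carrier's.
- screen (a joint): Angle of the splash screen in rad: 0 = lying flat outwards, away from the tray (the tray's +y side); 1.571 = upright; more = leaning in over the tray. Range 0 to 2.6. Its hinge is stiff: the screen stays where it is left and takes 2 to 4 N at its free edge to move.
- screen_hinge (a point): Middle of the screen's hinge line, at the tray's x = 0, y = +102, z = 60 mm; axes as the tray's; the hinge line runs along the tray's x axis.
- screen_edge (a point): Middle of the splash screen's free edge. The screen is a plain grey plastic panel, 210 mm long along the hinge, 112 mm from the hinge to the free edge, 6 mm thick, with a rim 10 mm thick and 10 mm deep along the free edge. Its y axis points from the hinge to the free edge, z is normal to the panel (up when lying flat outwards).
- wash_bottle: Bystander: loose white wash bottle, 64 mm across, 170 mm high; origin under its centre.
- jar: Bystander: loose glass jar with a dark cap, 72 mm across, 85 mm high; origin under its centre.
- beaker: Bystander: loose white cup-shaped beaker, 72 mm across, 90 mm high; origin under its centre.
Not all that is in view belongs to the job. What is shaped like the carrier but black or blue is not meant.

How it is judged (in metres and radians):
At the end, for the whole second after the job is handed in: Screen still, within 0.15 rad of upright (1.571). Carrier at rest on both rods, slides up: tilt under 0.08 rad, underside 63 to 73 mm above the tray's, centre within 50 mm (along rods) and 20 mm (across) of the tray's centre, long axis within 0.26 rad of square to the rods (value of joint screen between 1.421 and 1.721 rad and velocity of joint screen between -0.05 and 0.05 rad/s and z of carrier in the frame of tray between 0.063 and 0.073 m and x of carrier in the frame of tray between -0.05 and 0.05 m and y of carrier in the frame of tray between -0.02 and 0.02 m and angle between the y axis of carrier and the y axis of tray, either way round below 0.26 rad and angle between carrier's own z axis and vertical below 0.08 rad and linear speed of carrier below 0.02 m/s); the robot touches nothing.
It fails at once if the carrier is tipped by more than 0.5 rad (the slides would slip off) (angle between carrier's own z axis and vertical above 0.5 rad).
It fails at once if the wash bottle, jar or beaker is moved by more than 30 mm (distance of any of wash_bottle, jar, beaker from where it was at the start of the episode above 0.03 m).
It also fails if it takes over 58 s, if anything falls off the work surface, if the arm or the gripper's body presses on something with over 40 N, if the wrist force passes 120 N, or if a joint passes its speed limit or range.

## Working session

There is one attempt and no reset: what is moved stays moved. The work goes in short steps, Python scripts to look and compute and a tool call to move; the robot and the scene stay as the last step left them, time stands still between calls to the robot, and variables do not carry over. Pictures are saved under pics/ and viewed, at most 10 in all, crops included, and the job is handed in when it is done.

Besides the shell and the picture viewer there is one more tool, called as name(argument=value, ...), one argument or row to a line, values as JSON. apply_moves: Moves the arm, as the interface text tells. Its arguments: {"type":"object","properties":{"steps":{"type":"array","items":{"type":"array","items":{"type":"array","items":{"type":"number"}}}}},"required":["steps"]}

```bash
mkdir -p pics
cat > h.py <<'E'
import numpy as np, cv2
from rig import bot
def ray(name,px,m=None):
    m=m or bot.camera_model(name); K=np.array(m["intrinsics"]);R=np.array(m["R"]);t=np.array(m["t"])
    d=np.linalg.inv(K)@np.array([px[0],px[1],1.]); s=d[:2].copy()
    u=s.copy()
    for _ in range(20): u=s/(1+m["k1"]*(u@u))
    return -R.T@t, R.T@np.array([u[0],u[1],1.])
def onz(name,px,z,m=None):
    o,d=ray(name,px,m); return o+d*(z-o[2])/d[2]
def proj(name,X,m=None):
    m=m or bot.camera_model(name); K=np.array(m["intrinsics"]);c=np.array(m["R"])@np.array(X)+np.array(m["t"])
    u=c[:2]/c[2]; u=u*(1+m["k1"]*(u@u)); return (K@np.array([u[0],u[1],1]))[:2]
E
python3 - <<'E'
from h import *
for n in("scene","top"):
    cv2.imwrite(f"pics/{n}0.png",bot.capture(n)); m=bot.camera_model(n); print(n,-np.array(m["R"]).T@m["t"],m["k1"])
E
```

```text
scene [1.34895254 0.65745391 1.00766109] -0.03947903313360576
top [ 0.34654684 -0.04406237  1.28424054] -0.06073704004687005
```

View pics/top0.png

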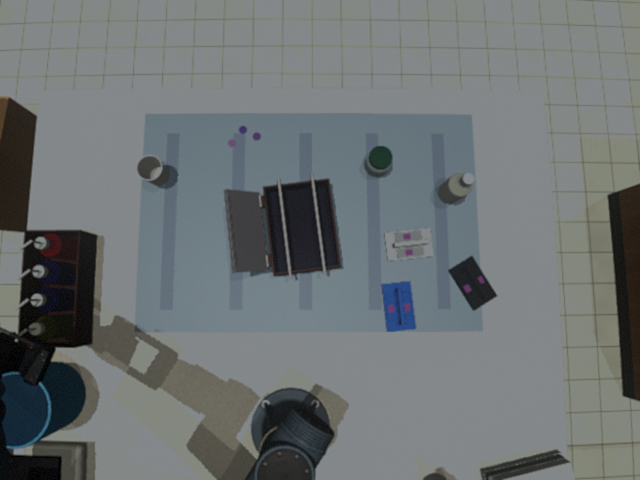

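View pics/scene0.png

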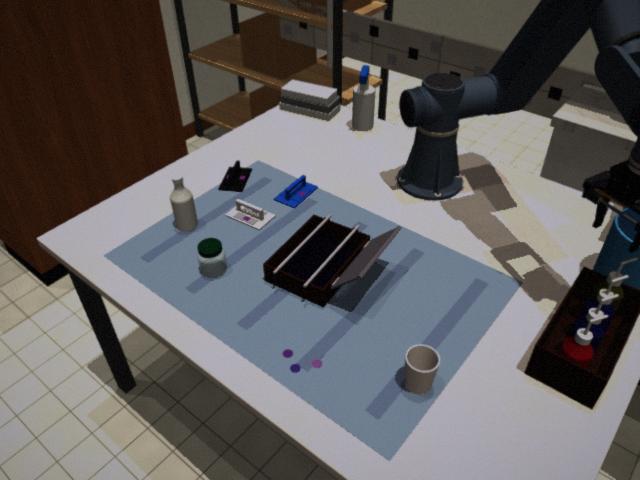

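The top view shows the tray at about (303,228) with rods running vertically in the picture. The screen is on its left (225–268), already partly raised. The white carrier is at (409,244), the jar at (380,160), the bottle at (457,188) and the beaker at (152,170). Next I'll enlarge for corner pixels.

Run:
```python
from h import *
t=cv2.imread("pics/top0.png"); s=cv2.imread("pics/scene0.png")
a=cv2.resize(t[140:300,210:450],None,fx=3.3,fy=3.3,interpolation=cv2.INTER_CUBIC)
b=cv2.resize(s[180:310,210:410],None,fx=4,fy=4,interpolation=cv2.INTER_CUBIC)
cv2.imwrite("pics/tc.png",cv2.convertScaleAbs(a,alpha=1.5,beta=20)); cv2.imwrite("pics/sc.png",cv2.convertScaleAbs(b,alpha=1.5,beta=20))
# carrier mask
h=cv2.cvtColor(t,cv2.COLOR_BGR2HSV); m=((h[...,1]<40)&(h[...,2]>120)).astype(np.uint8)
m[:, :375]=0;m[:,445:]=0;m[:215]=0;m[275:]=0
m=cv2.morphologyEx(m,cv2.MORPH_CLOSE,np.ones((7,7)))
c=max(cv2.findContours(m,0,2)[0],key=cv2.contourArea); print(cv2.minAreaRect(c))
P=np.array([onz("top",p,0.006)[:2] for p in c[:,0].astype(float)],np.float32)
r=cv2.minAreaRect(P);print(r); print(cv2.boxPoints(r))
for k,p in dict(bottlecap=(467,179,.17),bottlebase=(452,194,.0),jar=(380,158,.085),beaker=(151,168,.09)).items(): print(k,onz("top",p[:2],p[2]))
```

```text
((407.5, 246.0), (53.0, 56.0), 0.0)
((0.48285311460494995, -0.32071295380592346), (0.14794288575649261, 0.154490664601326), 87.88602447509766)
[[ 0.40293175 -0.39178467]
 [ 0.55731726 -0.3974834 ]
 [ 0.5627745  -0.24964124]
 [ 0.40838897 -0.2439425 ]]
bottlecap [ 0.63215819 -0.43906977  0.17      ]
bottlebase [ 0.63186736 -0.45381908  0.        ]
jar [ 0.7105627  -0.23746317  0.085     ]
beaker [0.68250297 0.3695754  0.09      ]
```

View pics/tc.png

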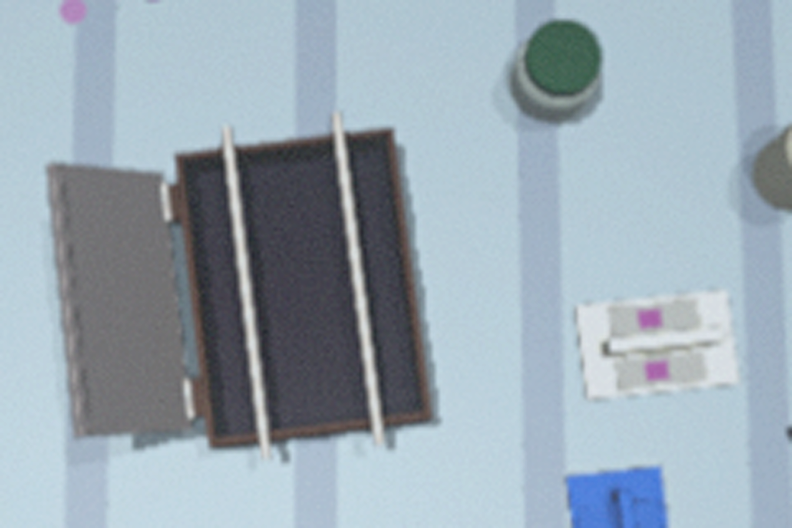

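View pics/sc.png

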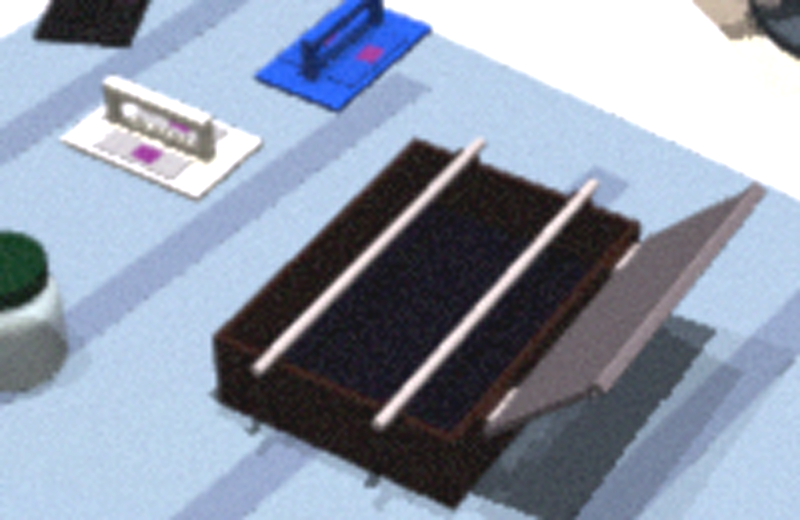

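Crop positions: rods run (228,128)–(265,455) and (338,115)–(378,443). Carrier corners are (576,304), (726,290), (738,382) and (588,398). The screen's free edge is (50,166)–(77,436) in top and (600,390)–(758,186) in the scene crop.

Run:
```python
from h import *
T=lambda p:(210+(p[0]+.5)/3.3-.5,140+(p[1]+.5)/3.3-.5); S=lambda p:(210+(p[0]+.5)/4-.5,180+(p[1]+.5)/4-.5)
f=lambda ps,z:np.array([onz("top",T(p),z)for p in ps])
r=f([(228,128),(265,455),(338,115),(378,443)],.064); print("rods",r[:,:2],r.mean(0)); 
q=f([(178,155),(392,130),(432,417),(212,446)],.06);print("rim",q[:,:2],q.mean(0),[np.linalg.norm(q[i]-q[i-1]) for i in range(4)])
ax=(r[0]-r[1]+r[2]-r[3]);print("yaw tray x",np.degrees(np.arctan2(ax[1],ax[0])))
c=f([(576,304),(726,290),(738,382),(588,398)],.006);print("carrier",c[:,:2],c.mean(0),[np.linalg.norm(c[i]-c[i-1]) for i in range(4)])
ay=c[0]-c[1]+c[3]-c[2];print("carrier y yaw",np.degrees(np.arctan2(ay[1],ay[0])))
def tri(pt,ps):
    o1,d1=ray("top",T(pt));o2,d2=ray("scene",S(ps));a=np.linalg.lstsq(np.c_[d1,-d2],o2-o1,rcond=None)[0]
    A=o1+a[0]*d1;B=o2+a[1]*d2;return (A+B)/2,np.linalg.norm(A-B)
print("bar",f([(612,346),(720,338)],.044)[:,:2])
E1=tri((50,166),(600,390));E2=tri((77,436),(758,186));print("edge",E1,E2)
y=np.radians(np.degrees(np.arctan2(ax[1],ax[0])));Y=np.array([-np.sin(y),np.cos(y),0]);tc=(r.mean(0)+q.mean(0))/2
for e in(E1,E2):
  v=e[0]-tc; print("edge tray-y,z",v@Y-.102,e[0][2]-.06)
s=bot.read_state();print(s["position"],np.round(s["tcp_rot"],4),s["time_s"])
```

```text
rods [[ 0.65983734  0.03271075]
 [ 0.39514337  0.00156049]
 [ 0.67067886 -0.05670706]
 [ 0.40442431 -0.08767908]] [ 0.53252097 -0.02752872  0.064     ]
rim [[ 0.63835778  0.07343378]
 [ 0.6591755  -0.10077605]
 [ 0.42513689 -0.13089197]
 [ 0.40246784  0.04371442]] [ 0.5312845  -0.02862996  0.06      ] [np.float64(0.2377547137234905), np.float64(0.17544925767503353), np.float64(0.23596830258997256), np.float64(0.1760717991064627)]
yaw tray x 6.67340439849882
carrier [[ 0.52317071 -0.25687136]
 [ 0.53496585 -0.38446932]
 [ 0.4570761  -0.39179239]
 [ 0.44407002 -0.2650994 ]] [ 0.48982067 -0.32455811  0.006     ] [np.float64(0.07952747877960853), np.float64(0.12814196482545992), np.float64(0.07823324549222616), np.float64(0.12735883170160336)]
carrier y yaw 95.57048797825465
bar [[ 0.48343113 -0.27913907]
 [ 0.48980918 -0.3679483 ]]
edge (array([0.6122523 , 0.16296177, 0.13619735]), np.float64(0.0016525480364326449)) (array([0.40713963, 0.13672081, 0.14042264]), np.float64(0.0032389891318277226))
edge tray-y,z 0.07840934974240692 0.07619735286135687
edge tray-y,z 0.07618226887942851 0.0804226371862724
[0.23424754 0.57877059 0.23268302] [[-9.269e-01  3.754e-01 -1.000e-03]
 [ 3.754e-01  9.269e-01 -1.600e-03]
 [ 3.000e-04 -1.900e-03 -1.000e+00]] 0.1
```

```bash
cat >> h.py <<'E'
from scipy.spatial.transform import Rotation as Ro
def pose(yawy,tilt=0):
    """tool y at yaw, pointing down; tilt deg about tool x"""
    a=np.radians(yawy);y=np.array([np.cos(a),np.sin(a),0]);z=np.array([0,0,-1.]);return Ro.from_matrix(np.c_[np.cross(y,z),y,z])
def rel(p,R):
    s=bot.read_state();A=Ro.from_matrix(s["tcp_rot"]);d=A.inv().apply(np.array(p)-s["position"])*100
    print(np.round(d,2),np.round((A.inv()*R).as_rotvec(degrees=True),1))
E
python3 - <<'E'
from h import *
rel((.42,.25,.233),pose(40));rel((.5,-.1,.233),pose(5.6));rel((.488,-.324,.15),pose(5.6))
E
```

```text
[-29.56 -23.5    0.  ] [-0.1  0.  28. ]
[-5.011e+01 -5.294e+01  5.000e-02] [-0.1  0.  62.4]
[-57.41 -74.13   8.39] [-0.1  0.  62.4]
```

apply_moves(
  steps=[
    [[-5,-4,0,0,0,5,1],[-10,-8,0,0,0,10,1],[-15,-12,0,0,0,15,1],[-20,-16,0,0,0,20,1],[-25,-20,0,0,0,25,1],[-29.5,-23.5,0,0,0,28,1],[-33,-28,0,0,0,34,1],[-36.5,-33,0,0,0,40,1],[-40,-38,0,0,0,46,1],[-43.5,-43,0,0,0,52,1],[-47,-48,0,0,0,57,1],[-50,-53,0,0,0,62.4,1],[-52,-58,2,0,0,62.4,1],[-53.5,-63,4,0,0,62.4,1],[-55,-68,6,0,0,62.4,1],[-57.4,-74.1,8.4,0,0,62.4,1],[-57.4,-74.1,8.4,0,0,62.4,1],[-57.4,-74.1,8.4,0,0,62.4,1]],
  ],
)

```text
time_s: 2.35
position: [0.4878, -0.3227, 0.1488]
tcp_rot: [[-0.095, 0.995, -0.001], [0.995, 0.095, 0.002], [0.002, -0.001, -1.0]]
force: [-0.4, 0.4, 0.4]
opening: 0.998
grasp_force: 0.0
```

Run:
```python
from h import *
s=bot.read_state();print(s["position"],s["time_s"],s["force"]);rel((.488,-.324,.15),pose(5.6));rel((.488,-.324,.031),pose(5.6))
m=bot.camera_model("wrist");im=bot.capture("wrist");
for k,p in dict(c=(.488,-.324,.044),g=s["position"]+np.array([0,0,-.106])).items():
    u=proj("wrist",p,m);print(k,u);cv2.circle(im,tuple(int(v) for v in u),4,(0,0,255),-1)
cv2.imwrite("pics/w1.png",im)
```

```text
[ 0.48779351 -0.32273113  0.14882388] 2.35 [-0.43145478  0.37848651  0.4423768 ]
[-0.13  0.01 -0.12] [-0.1 -0.1 -0.1]
[-0.15  0.02 11.78] [-0.1 -0.1 -0.1]
c [318.09610325 238.42843533]
g [317.97511802 236.07720895]
```

View pics/w1.png

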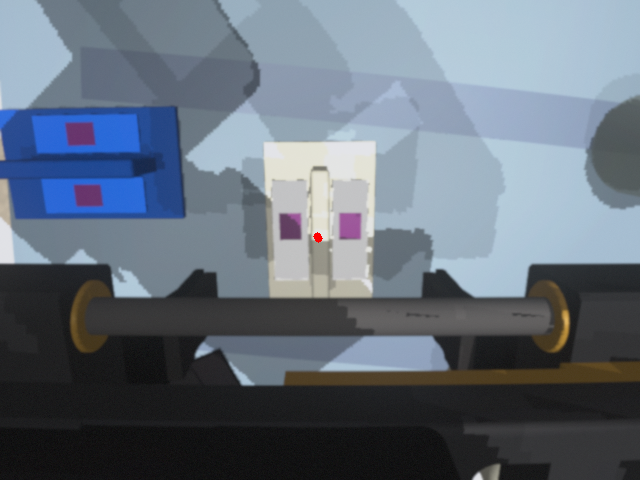

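The wrist view shows the bar vertical at column 320, aligned with the predicted point (318,238). Descend and grip.

apply_moves(
  steps=[
    [[-0.1,0,4,0,0,0,1],[-0.1,0,8,0,0,0,1],[-0.1,0,10.5,0,0,0,1],[-0.1,0,11.7,0,0,0,1],[-0.1,0,11.7,0,0,0,1],[-0.1,0,11.7,0,0,0,-1],[-0.1,0,11.7,0,0,0,-1],[-0.1,0,11.7,0,0,0,-1],[-0.1,0,11.7,0,0,0,-1],[-0.1,0,11.7,0,0,0,-1],[-0.1,0,11.7,0,0,0,-1],[-0.1,0,11.7,0,0,0,-1]],
  ],
)

```text
time_s: 3.9
position: [0.4885, -0.324, 0.0325]
tcp_rot: [[-0.097, 0.995, -0.0], [0.995, 0.097, 0.0], [0.0, -0.0, -1.0]]
force: [-0.4, 0.5, 0.4]
opening: 0.285
grasp_force: 0.0
```

apply_moves(
  steps=[
    [[0,0,0,0,0,0,-1],[0,0,0,0,0,0,-1],[0,0,0,0,0,0,-1],[0,0,0,0,0,0,-1]],
  ],
)

```text
time_s: 4.4
position: [0.4885, -0.324, 0.0325]
tcp_rot: [[-0.097, 0.995, -0.0], [0.995, 0.097, 0.0], [0.0, -0.0, -1.0]]
force: [-0.6, 0.1, -0.2]
opening: 0.127
grasp_force: 30.0
```

Run:
```python
from h import *
s=bot.read_state();print(s["opening"],s["grasp_force"],s["position"])
d=s["position"]-np.array([.488,-.324,.031])
rel((.489,-.324,.17),pose(6.6));c=np.array([.532,-.028,0]);rel(c+[0,0,.17],pose(6.6));rel(c+[0,0,s["position"][2]+.068],pose(6.6))
```

```text
0.12727030712318005 29.99417924322188 [ 0.48846077 -0.32396233  0.03251119]
[-1.000e-02  5.000e-02 -1.375e+01] [-0. -0. -1.]
[ 29.04   7.2  -13.75] [-0. -0. -1.]
[29.04  7.2  -6.8 ] [-0. -0. -1.]
```

apply_moves(
  steps=[
    [[0,0,-1,0,0,0,-1],[0,0,-4,0,0,0,-1],[0,0,-8,0,0,0,-1],[1,0.3,-12,0,0,0,-1],[3,0.8,-13.5,0,0,0,-1],[6,1.5,-13.5,0,0,-0.5,-1],[10,2.5,-13.5,0,0,-0.5,-1],[14,3.5,-13.5,0,0,-1,-1],[18,4.5,-13.5,0,0,-1,-1],[22,5.5,-13.5,0,0,-1,-1],[25,6.2,-13.5,0,0,-1,-1],[27.5,6.8,-13,0,0,-1,-1],[29,7.2,-12,0,0,-1,-1],[29,7.2,-10.5,0,0,-1,-1],[29,7.2,-9,0,0,-1,-1],[29,7.2,-8.5,0,0,-1,-1],[29,7.2,-8.5,0,0,-1,-1]],
  ],
)

```text
time_s: 6.52
position: [0.5318, -0.0291, 0.1168]
tcp_rot: [[-0.113, 0.994, -0.001], [0.994, 0.113, 0.0], [0.0, -0.001, -1.0]]
force: [0.2, 0.1, -2.9]
opening: 0.138
grasp_force: 30.0
```

Run:
```python
from h import *
s=bot.read_state();print(s["opening"],s["grasp_force"],s["position"],s["force"],s["moment"])
rel((.532,-.028,.1),pose(6.6))
im=bot.capture("top")
cv2.imwrite("pics/t2.png",cv2.convertScaleAbs(cv2.resize(im[140:300,210:450],None,fx=3.3,fy=3.3,interpolation=cv2.INTER_CUBIC),alpha=1.5,beta=20))
im=bot.capture("scene")
cv2.imwrite("pics/s2.png",cv2.convertScaleAbs(cv2.resize(im[150:310,210:410],None,fx=3.7,fy=3.7,interpolation=cv2.INTER_CUBIC),alpha=1.5,beta=20))
```

```text
0.1379854035595491 29.99478930607438 [ 0.5318121  -0.0290904   0.11681855] [ 0.16428744  0.084974   -2.94351694] [-0.05550045  0.03699558  0.02756005]
[0.11 0.03 1.68] [-0.1 -0.  -0.1]
```

View pics/s2.png

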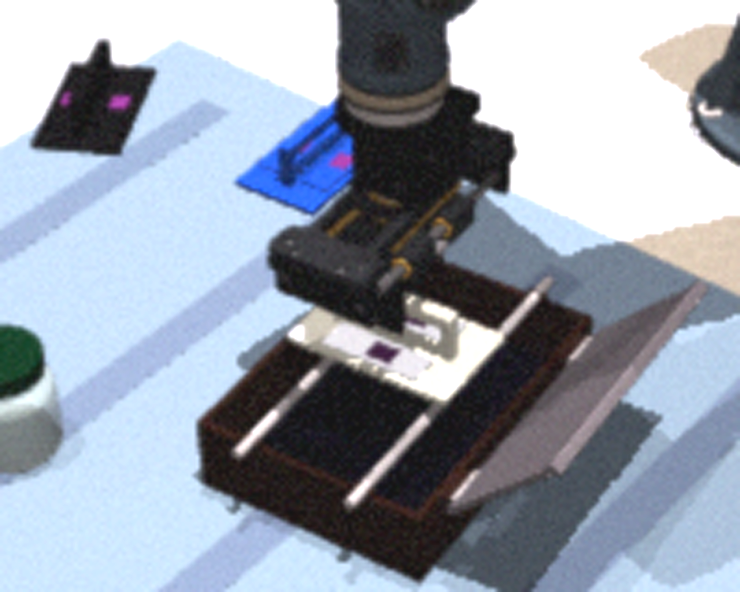

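The carrier is held level, slides up, above both rods (corner near (440,400)). Lower about 1.7 cm until contact.

apply_moves(
  steps=[
    [[0.1,0,0.5,0,0,0,-1],[0.1,0,1.0,0,0,0,-1],[0.1,0,1.3,0,0,0,-1],[0.1,0,1.5,0,0,0,-1],[0.1,0,1.6,0,0,0,-1],[0.1,0,1.6,0,0,0,-1]],
  ],
)

```text
time_s: 7.38
position: [0.532, -0.0274, 0.1015]
tcp_rot: [[-0.114, 0.993, -0.0], [0.993, 0.114, 0.0], [0.0, -0.0, -1.0]]
force: [-0.1, 0.5, -1.3]
opening: 0.138
grasp_force: 30.0
```

apply_moves(
  steps=[
    [[0,0,0.1,0,0,0,-1],[0,0,0.1,0,0,0,-1],[0,0,0.1,0,0,0,0],[0,0,0.1,0,0,0,0],[0,0,0.1,0,0,0,0],[0,0,0.1,0,0,0,0],[0,0,0.1,0,0,0,0],[0,0,0.1,0,0,0,0],[0,0,-3,0,0,0,0],[0,0,-6,0,0,0,0],[0,0,-12,0,0,0,0]],
  ],
)

```text
time_s: 8.75
position: [0.5303, -0.0271, 0.2208]
tcp_rot: [[-0.114, 0.993, -0.006], [0.993, 0.114, 0.001], [0.002, -0.005, -1.0]]
force: [0.5, -0.1, 0.8]
opening: 0.5
grasp_force: 0.0
```

Run:
```python
from h import *
th=np.radians(6.6);X=np.array([np.cos(th),np.sin(th),0]);Y=np.array([-np.sin(th),np.cos(th),0]);Z=np.array([0,0,1.])
H=np.array([.532,-.028,.06])+.102*Y
# tool: x=-?; tilt: pointing (-Y sin + -Z cos). try both signs of tool y along +X (rotated)
def P(t,tilt):  # tool z tilted toward -Y by tilt deg from down, tool y = X
    a=np.radians(tilt);z=-np.cos(a)*Z-np.sin(a)*Y;return Ro.from_matrix(np.c_[np.cross(X,z),X,z])
for a in (0,30): rel(H+.20*Y+.2*Z,P(0,a))
s=bot.read_state();print(s["joint_positions"],s["position"])
```

```text
[30.1   0.1  -3.86] [-0.3 -0.1 -0.1]
[30.1   0.1  -3.86] [ -0.3 -30.1   0. ]
[-1.49835971e+01  2.40900255e+01  9.61344918e+01 -3.94942253e-03
  6.01085042e+01 -2.15235829e+01] [ 0.53034581 -0.02705438  0.22076432]
```

```bash
cat >> h.py <<'E'
th=np.radians(6.6);X=np.array([np.cos(th),np.sin(th),0]);Y=np.array([-np.sin(th),np.cos(th),0]);Z=np.array([0,0,1.])
H=np.array([.532,-.028,.06])+.102*Y
def push(theta,a,back=0,k=.018):
    t=np.radians(theta);a=np.radians(a);V=lambda p:H+p[0]*Y+p[1]*Z
    C=.112*np.array([np.cos(t),np.sin(t)])+.005*np.array([np.sin(t),-np.cos(t)])
    zt=np.array([-np.sin(a),-np.cos(a)]);n=np.array([-np.cos(a),np.sin(a)])
    z=zt[0]*Y+zt[1]*Z
    return V(C-(.0095+back)*n+k*zt),Ro.from_matrix(np.c_[np.cross(X,z),X,z])
E
python3 - <<'E'
from h import *
rel(H+.2*Y+.16*Z,push(45,30)[1]);p,R=push(45,30,.05);rel(p,R);print(p)
E
```

```text
[30.09  0.12  0.14] [ -0.3 -30.1   0. ]
[22.59  0.2  13.09] [ -0.3 -30.1   0. ]
[0.50587938 0.1977539  0.09032197]
```

apply_moves(
  steps=[
    [[5,0,0,0,0,0,-1],[10,0,0,0,0,0,-1],[16,0,0,0,0,0,-1],[22,0.1,0,0,-5,0,-1],[27,0.1,0,0,-12,0,-1],[30,0.1,0,0,-20,0,-1],[30,0.1,2,0,-30,0,-1],[28.5,0.1,6,0,-30,0,-1],[25.5,0.1,10,0,-30,0,-1],[22.6,0.2,13,0,-30,0,-1],[22.6,0.2,13,0,-30,0,-1],[22.6,0.2,13,0,-30,0,-1]],
  ],
)

```text
time_s: 10.25
position: [0.5089, 0.198, 0.0921]
tcp_rot: [[-0.098, 0.993, 0.058], [0.861, 0.114, -0.496], [-0.499, 0.002, -0.866]]
force: [0.0, 0.3, 0.8]
opening: 0.005
grasp_force: 0.0
```

Run:
```python
from h import *
s=bot.read_state();print(s["position"],s["force"],s["opening"])
for t,a in ((40,30),(45,30),(50,30),(55,28),(60,25),(65,22),(70,18),(75,14),(80,9),(85,4),(88,1),(90,0)): rel(*push(t,a))
im=bot.capture("scene")
cv2.imwrite("pics/s3.png",cv2.convertScaleAbs(cv2.resize(im[150:330,250:490],None,fx=3,fy=3,interpolation=cv2.INTER_CUBIC),alpha=1.5,beta=20))
```

```text
[0.50894731 0.19799184 0.09207251] [0.04626782 0.29437969 0.82712421] 0.00467255356756009
[-3.98 -0.3   0.48] [ 0.  -0.  -0.1]
[-4.9  -0.3   0.14] [ 0.  -0.  -0.1]
[-5.85 -0.3  -0.11] [ 0.  -0.  -0.1]
[-6.75 -0.3  -0.32] [ 0.1  2.  -0.1]
[-7.63 -0.29 -0.46] [ 0.1  5.  -0.1]
[-8.52 -0.29 -0.52] [ 0.1  8.  -0.1]
[-9.38 -0.29 -0.53] [ 0.1 12.  -0.1]
[-10.24  -0.29  -0.45] [ 0.1 16.  -0.1]
[-11.06  -0.29  -0.33] [ 0.1 21.  -0.1]
[-11.87  -0.29  -0.14] [ 0.1 26.  -0.1]
[-12.35  -0.29   0.02] [ 0.1 29.  -0.1]
[-12.68  -0.29   0.16] [ 0.1 30.  -0.1]
```

View pics/s3.png

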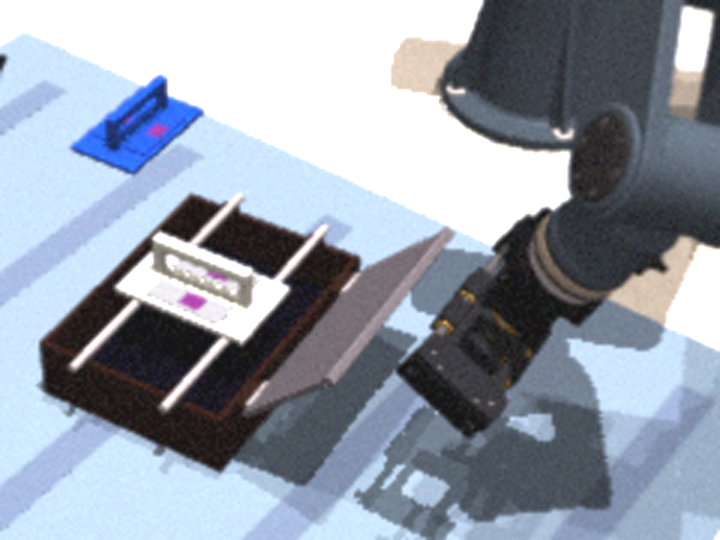

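The carrier rests across both rods at (200,290), and the gripper is outside the screen near (440,390). Push the screen up in stages.

apply_moves(
  steps=[
    [[-3,-0.3,0.5,0,0,0,-1],[-4,-0.3,0.5,0,0,0,-1],[-4.9,-0.3,0.1,0,0,0,-1],[-5.8,-0.3,-0.1,0,0,0,-1],[-6.7,-0.3,-0.3,0,2,0,-1],[-7.6,-0.3,-0.5,0,5,0,-1],[-8.5,-0.3,-0.5,0,8,0,-1],[-9.4,-0.3,-0.5,0,12,0,-1],[-10.2,-0.3,-0.5,0,16,0,-1],[-11,-0.3,-0.3,0,21,0,-1],[-11,-0.3,-0.3,0,21,0,-1]],
  ],
)

```text
time_s: 11.68
position: [0.5167, 0.1027, 0.1501]
tcp_rot: [[-0.11, 0.994, 0.019], [0.981, 0.111, -0.156], [-0.157, 0.002, -0.988]]
force: [-0.9, -0.1, -0.8]
opening: 0.004
grasp_force: 0.0
```

Run:
```python
from h import *
s=bot.read_state();print(s["position"],s["force"]);rel(*push(80,9))
for t,a in ((85,4),(88,1),(90,0)): rel(*push(t,a))
im=bot.capture("scene")
cv2.imwrite("pics/s4.png",cv2.convertScaleAbs(cv2.resize(im[130:330,250:490],None,fx=3,fy=3,interpolation=cv2.INTER_CUBIC),alpha=1.5,beta=20))
```

```text
[0.51667994 0.10267157 0.15005677] [-0.92542382 -0.11057062 -0.76054084]
[ 0.13  0.02 -0.03] [ 0.1  0.  -0.2]
[-0.69  0.02 -0.14] [ 0.1  5.  -0.2]
[-1.19  0.02 -0.17] [ 0.1  8.  -0.2]
[-1.55  0.03 -0.15] [ 0.1  9.  -0.2]
```

View pics/s4.png

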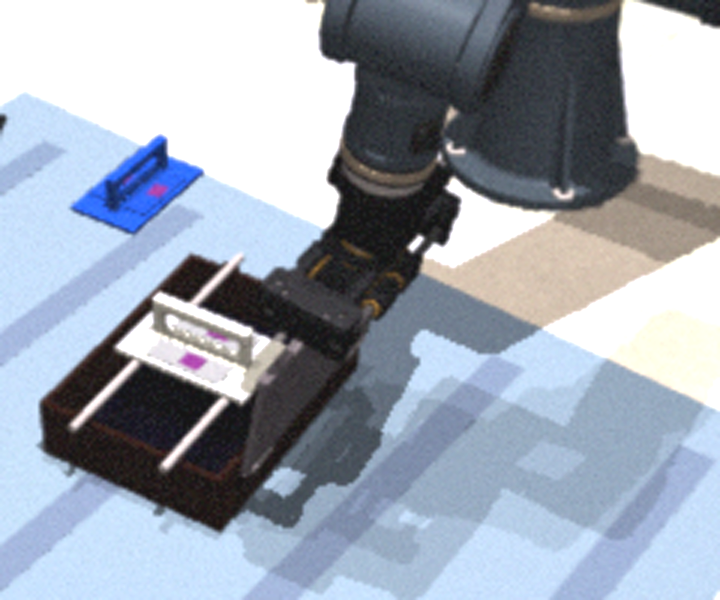

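The screen is nearly up: its free rim's near corner is at about (247,385) in the crop, i.e. scene px about (332,258). Compare with predictions, then continue.

Run:
```python
from h import *
for t in (70,75,80,85,90,95,100):
    r=np.radians(t);E=H+.105*X+.112*(np.cos(r)*Y+np.sin(r)*Z);n=-np.sin(r)*Y+np.cos(r)*Z
    print(t,[np.round((proj("scene",E+s*n)-[250,130])*3) for s in(.005,-.005)],[np.round((proj("scene",E-.21*X+s*n)-[250,130])*3) for s in(.005,)])
print((proj("scene",H+.105*X)-[250,130])*3)
```

```text
70 [array([277., 393.]), array([288., 401.])] [array([406., 247.])]
75 [array([266., 386.]), array([277., 393.])] [array([396., 241.])]
80 [array([255., 380.]), array([267., 386.])] [array([386., 235.])]
85 [array([244., 374.]), array([256., 380.])] [array([376., 231.])]
90 [array([234., 370.]), array([245., 374.])] [array([365., 227.])]
95 [array([223., 366.]), array([234., 370.])] [array([355., 224.])]
100 [array([212., 363.]), array([223., 366.])] [array([345., 222.])]
[239.04078419 475.35060689]
```

apply_moves(
  steps=[
    [[-0.4,0,-0.1,0,3,0,-1],[-0.7,0,-0.1,0,5,0,-1],[-1.0,0,-0.1,0,7,0,-1],[-1.2,0,-0.2,0,9,0,-1],[-1.2,0,-0.2,0,9,0,-1]],
  ],
)

```text
time_s: 12.35
position: [0.5167, 0.0929, 0.1526]
tcp_rot: [[-0.114, 0.993, -0.002], [0.993, 0.114, -0.001], [-0.001, -0.002, -1.0]]
force: [-0.7, 1.1, -0.5]
opening: 0.005
grasp_force: 0.5
```

Retreat outward and measure the screen.

apply_moves(
  steps=[
    [[1,0,0,0,0,0,-1],[4,0,0,0,0,0,-1],[9,0,0,0,0,0,-1],[14,0,0,0,0,0,-1],[17,0,0,0,0,0,-1],[17,0,0,0,0,0,-1]],
  ],
)

```text
time_s: 13.1
position: [0.4969, 0.2641, 0.1529]
tcp_rot: [[-0.119, 0.993, 0.001], [0.993, 0.119, -0.001], [-0.001, 0.0, -1.0]]
force: [0.2, 0.1, -0.2]
opening: 0.009
grasp_force: 0.0
```

Run:
```python
from h import *
im=bot.capture("scene");im2=bot.capture("top")
a=cv2.resize(im[230:310,300:400],None,fx=6,fy=6,interpolation=cv2.INTER_CUBIC)[:, :400]
a=cv2.resize(im[190:310,290:400],None,fx=4,fy=4,interpolation=cv2.INTER_CUBIC)
b=cv2.resize(im2[170:290,230:350],None,fx=3,fy=4,interpolation=cv2.INTER_CUBIC)
cv2.imwrite("pics/f5.png",cv2.convertScaleAbs(np.hstack([a,b]),alpha=1.6,beta=25))
for t in (75,80,85,90,95):
    r=np.radians(t);E=H+.105*X+.112*(np.cos(r)*Y+np.sin(r)*Z);n=-np.sin(r)*Y+np.cos(r)*Z
    print(t,[np.round((proj("scene",E+s*n)-[290,190])*4) for s in(.005,-.005)],np.round((proj("scene",E-.21*X+.005*n)-[290,190])*4),[np.round((proj("top",E+s*n)-[230,170])*[3,4]+[440,0]) for s in(.005,-.005)])
```

```text
75 [array([195., 274.]), array([210., 284.])] [368.  81.] [array([484.,  51.]), array([473.,  54.])]
80 [array([181., 266.]), array([196., 275.])] [355.  74.] [array([495.,  49.]), array([484.,  51.])]
85 [array([166., 259.]), array([181., 266.])] [341.  68.] [array([507.,  47.]), array([495.,  49.])]
90 [array([151., 253.]), array([166., 259.])] [327.  63.] [array([519.,  45.]), array([507.,  47.])]
95 [array([137., 248.]), array([152., 253.])] [314.  59.] [array([531.,  43.]), array([519.,  45.])]
```

View pics/f5.png

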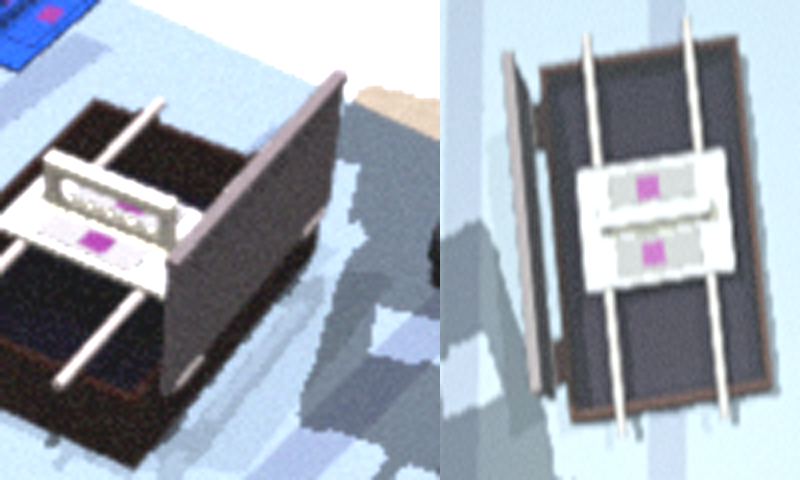

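The screen's rim lies at columns 504–514 in the top view and its near corner at (167,260) in the scene crop, which gives about 87°. The carrier sits square and evenly over both rods, with about 20 px of overhang each side.

```bash
python3 -c "
from rig import bot
print(bot.hand_in())"
```

```text
the job is handed in; nothing more can be done
None
```

I handed the job in at about 13 s: the carrier lies square across both rods near the tray's middle, the screen stands by itself at about 87° by the camera images, and the arm never went near the wash bottle, jar or beaker (not re-measured); hand-in returned no verdict.

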